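# Index the insert round to the tool rest

### The job

Bring the mould insert on the tilted indexing table round to the tool rest, so that it stands squarely facing the rest's cross bar for polishing. The table will not turn out of its loading sector unless its central knob is pushed fully in; leave the knob sprung right out again with the table locked at the tool rest. Leave the other things on the bench where they are.

Things in the scene. Friction and masses are not known exactly. Their poses are not given: they have to be found in the camera images.
- index_head: Fixed round grey housing, 164 mm across, of a tilted indexing table in a grey stand (foot 160 x 190 mm). Its z axis is the indexing axis, 35 degrees from vertical, leaning towards the robot's side; x points up the slope to the tool rest. Origin: on the axis, at the underside of the round plate when that is sprung out, 124 mm above the bench.
- index_rotor: The turning part, one piece: round aluminium plate (160 mm across, 10 mm thick; origin at the centre of its underside, z along the indexing axis), at its centre a black knob, and clamped near the rim at its +x side a grey mould insert, which reaches 43 to 77 mm from the axis and 57 mm above the origin. It can go round either way without end. It starts in the loading sector.
- index_carriage (a joint): How far knob and plate are pushed in, in m: 0 sprung out, 0.014 fully in (hard stop); spring 5 N at first, 12 N fully in. Sprung out, the plate swings freely only in the loading sector (insert over 89 degrees from the tool rest) or is locked at one of 5 stations: at the rest, 30 or 60 degrees either side (1 degree play). It passes between them only beyond 13 mm. Let go near a station it springs out into it.
- work (a point): Point on the rotor on top of the insert, 62 mm from the axis along the rotor's +x, 58 mm above its origin.
- station (a point): Fixed point in front of the tool rest, where point work lies when the insert is locked there: 62 mm from the axis along the housing's +x, 58 mm above its origin. The rest is a steel post 97 mm from the axis with a 72 mm cross bar, 12 mm thick, centred 52 mm above the housing's origin along its z.
- knob_grip (a point): Point on the axis in the knob's bar grip, 88 mm above the rotor's origin. The bar is 66 mm long along the rotor's x, 16 mm thick along its y, and stands from 70 to 101 mm above the origin on a round flange 68 mm across (upper face at 70 mm). Grip the bar across its thickness; the knob is pushed in along the rotor's -z (fingertips may rest on the flange).
- oilstone: Bystander: dark stone stick 100 x 25 x 12 mm, near the stand; origin at the centre of its underside.
- marker_pen: Bystander: marker pen 123 x 15 x 15 mm, lying before the stand; origin at the centre of its underside.
- loupe: Bystander: black eye loupe 42 mm across, 21 mm high; origin at the centre of its underside. It lies before the steel riser, a fixed shelf on legs, about 360 mm high, that stands right of the indexing table (x from about 0.52 m back, y from about -0.05 to 0.19 m): the arm must go round in front of it or over it.
- paste_jar: Bystander: small jar 47 mm across, 37 mm high, right of the steel riser; origin at the centre of its underside.

How it is judged:
By the outcome, as a careful person would: the job done as asked, in the order asked, and still so for the second after the job is handed in, with the robot touching nothing.
It also fails if it takes over 72 s, if anything falls off the work surface, if the arm or the gripper's body presses on something with over 40 N, if the wrist force passes 120 N, or if a joint passes its speed limit or range.

### The arm

A 6-joint arm with a two-finger parallel gripper is mounted at the origin on a cart in front of the work surface, level with it; the furniture and walls round the work are solid. World frame = base frame: x ahead of the robot, y to its left, z up, the work surface at z = 0. Lengths are in m, angles in rad, forces in N, time in s.
With the tool pointing down it reaches from about 0.375 to 0.9 m from the base axis. Payload 3.1 kg.
Tool frame: the origin (TCP) lies at the very end of the fingers, on their centre line; the grasp point (between the pads) lies 19 mm behind it; z points along the fingers, y is the line along which they close (so a half turn about z gives the same grasp; the last joint's range is limited). The gripper opens to 87 mm and grips with 3 to 60 N. Pads are 19 mm wide; open, the fingers measure 117 mm over their backs; the gripper's body (75 mm by 190 mm) begins 51 mm behind the grasp point.
Start: joints at [-1.296, 0.527, 1.433, -0, 1.181, -0.178], TCP at [0.274, -0.562, 0.223] pointing down, gripper open.
Joint ranges: [-3.08, 3.08], [-0.75, 2.2], [0.22, 2.44], [-1.43, 4.57], [0, 2.65], [-2.85, 2.85]. Speed limits (rad/s): [2.79, 2.79, 3.14, 3.14, 3.14, 3.14].

### API

Orientations are given as a unit quaternion [x, y, z, w].
In Python, from rig import status, viewer, robot gives the robot as it stands.
- The arm moves only by the tool arm_command, never from a script. Its arguments are lists of equal length, an entry for each row: "delta_rot": the turn, a rotation vector about the tool's x, y, z in degrees, a list of three; "delta_pos": the shift along the tool's x, y, z in m, a list of three; "gripper": the closure, from -1 (fully open) to 1 (shut). In form: {"delta_rot": [[rx, ry, rz], ...], "delta_pos": [[dx, dy, dz], ...], "gripper": [gripper, ...]}. A call has 1 to 12 rows; each row is the pose to reach, as a shift and turn from the pose commanded when the call began, along the tool's axes at that moment; what a row does not reach only later rows make up. A row lasts 1/12 s, in which the tool goes at most 41.7 mm and 7.16 degrees, less where a joint would pass 70% of its speed; a pose out of reach is approached as far as the arm can. A call with a gripper value outside its range is refused whole. The fingers move at their own pace and stop on an object; "grip_force" is the grip in N (left out, the last holds). Time passes only in rows, so rows that repeat a pose let the fingers close. It gives the time, the measured TCP pose, the force, the opening and the grip force at its end, in the units of the state.
- status.get_obs(): the state, without advancing time (a new reading comes with each control period).
- viewer.camera(name): name is "side" or "top" or "wrist"; returns a dict with "pixels" (384x512x3 uint8, blue, green, red), "fx", "fy", "cx", "cy" (pixels), "pose" (4x4, takes a point from camera to world coordinates); the wrist camera has in their place "mount" (4x4, takes a point from camera to tool coordinates, whose origin is the TCP and whose axes are the flange's). Camera axes: x right, y down, z forward; pixel columns grow to the right and rows downward; lengths in m; the calibration is good to about 2 mm. A picture is of the moment at which its call begins: read the wrist's pose just before it. There is no depth.
- robot.hand_in(): hands the job in; it is judged then, once.
The state is a dict: "time": time; "q": joint angles; "joint_velocities": joint speeds; "joint_torque": joint torques, N m; "position": TCP position; "tool_rot": TCP orientation; "ft_force": force on the tool from outside, world axes, zero at the start; "moment": the same for the moment, N m; "grip_width": finger opening in m; "grip_force": force on a finger pad.
Only numpy, scipy, OpenCV 4.12 (cv2) and the standard library are available. Lean on these libraries where they do the work, as an engineer would, in place of code of your own. Each camera call takes 0.05 s, during which the arm holds its last target. There are 200 camera calls.

## Working session

There is one attempt and no reset: what is moved stays moved. The work goes in short steps, Python scripts to look and compute and a tool call to move; the robot and the scene stay as the last step left them, time stands still between calls to the robot, and variables do not carry over. Pictures are saved under pics/ and viewed, at most 10 in all, crops included, and the job is handed in when it is done.

Besides the shell and the picture viewer there is one more tool, called after ">>>" as name(argument=value, ...) on one line, values as JSON. arm_command: Moves the arm, as the interface text tells. Its arguments: {"type":"object","properties":{"delta_rot":{"type":"array","items":{"type":"array","items":{"type":"number"}}},"delta_pos":{"type":"array","items":{"type":"array","items":{"type":"number"}}},"gripper":{"type":"array","items":{"type":"number"}},"grip_force":{"type":"number"}},"required":["delta_rot","delta_pos","gripper"]}

```bash
mkdir -p pics
cat > h.py <<'E'
import numpy as np,cv2
from scipy.spatial.transform import Rotation as R
from rig import status,viewer,robot
def cam(n):
    o=status.get_obs();c=viewer.camera(n)
    if n=='wrist':
        T=np.eye(4);T[:3,:3]=R.from_quat(o['tool_rot']).as_matrix();T[:3,3]=o['position'];c['pose']=T@np.array(c['mount'])
    c['pose']=np.array(c['pose']);return c
def ray(c,u,v):
    d=c['pose'][:3,:3]@np.array([(u-c['cx'])/c['fx'],(v-c['cy'])/c['fy'],1]);return c['pose'][:3,3],d/np.linalg.norm(d)
def plane(c,u,v,z):
    o,d=ray(c,u,v);return o+d*(z-o[2])/d[2]
def tri(rs):
    A=sum(np.eye(3)-np.outer(d,d) for o,d in rs);b=sum((np.eye(3)-np.outer(d,d))@o for o,d in rs);return np.linalg.solve(A,b)
def proj(c,p):
    q=np.linalg.inv(c['pose'])@np.append(p,1);return [round(c['fx']*q[0]/q[2]+c['cx'],1),round(c['fy']*q[1]/q[2]+c['cy'],1)]
E
python3 - <<'E'
from h import *
import pickle
a=cam('side');b=cam('top')
pickle.dump((a,b),open('c0.pkl','wb'))
for n,c in(('side',a),('top',b)):
    print(n,c['fx'],c['cx'],c['cy'],c['pose'].round(3).tolist())
    cv2.imwrite(f'pics/{n}0.png',cv2.resize(c['pixels'],(800,600),interpolation=cv2.INTER_CUBIC))
o=status.get_obs();print(o)
E
```

```text
side 389.34204268538406 254.49135021722896 188.26372496709843 [[-0.929, -0.139, 0.343, 0.191], [-0.37, 0.376, -0.85, 1.011], [-0.011, -0.916, -0.401, 0.533], [0.0, 0.0, 0.0, 1.0]]
top 374.40429308256375 250.76907892824175 200.94421181157927 [[-0.071, -0.975, 0.211, 0.341], [-0.997, 0.069, -0.016, 0.177], [0.001, -0.212, -0.977, 1.053], [0.0, 0.0, 0.0, 1.0]]
{'time': 0.1, 'q': array([-1.29548112e+00,  5.28346301e-01,  1.43373947e+00, -5.63146735e-06,
        1.18144155e+00, -1.78516805e-01]), 'joint_velocities': array([ 0.00072157, -0.00111717, -0.00288783, -0.00051834,  0.00011625,
        0.00062469]), 'joint_torque': array([-3.46645311e-04, -4.40985703e+01, -1.77150965e+01,  6.34743716e-02,
        5.34073915e-02, -4.20159608e-05]), 'position': array([ 0.2738436 , -0.56108866,  0.22169708]), 'tool_rot': array([ 9.74364148e-01,  2.24974603e-01, -4.94006630e-05, -9.66071999e-04]), 'ft_force': array([ 0.82818587, -0.10508019,  0.83715494]), 'moment': array([ 0.03944788, -0.00587492,  0.02791706]), 'grip_force': 0.0, 'grip_width': 0.0869836509055451}
```

View pics/side0.png

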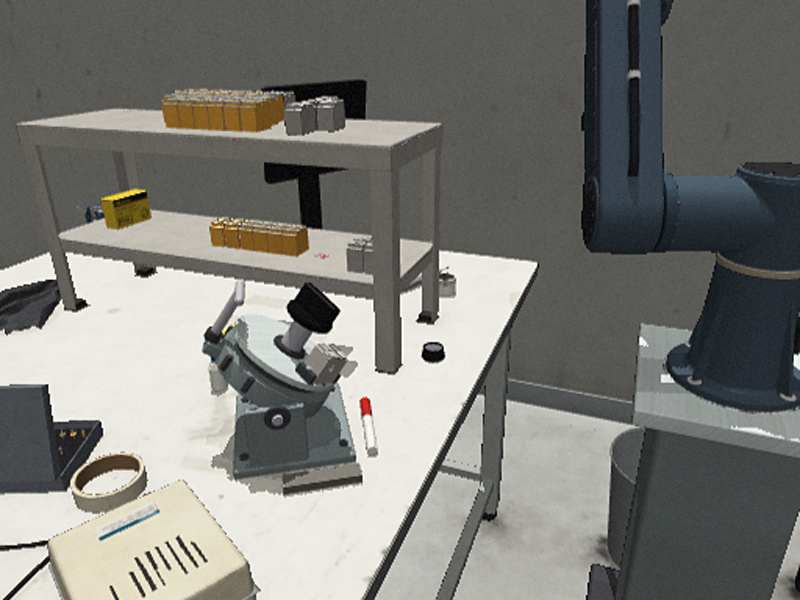

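View pics/top0.png

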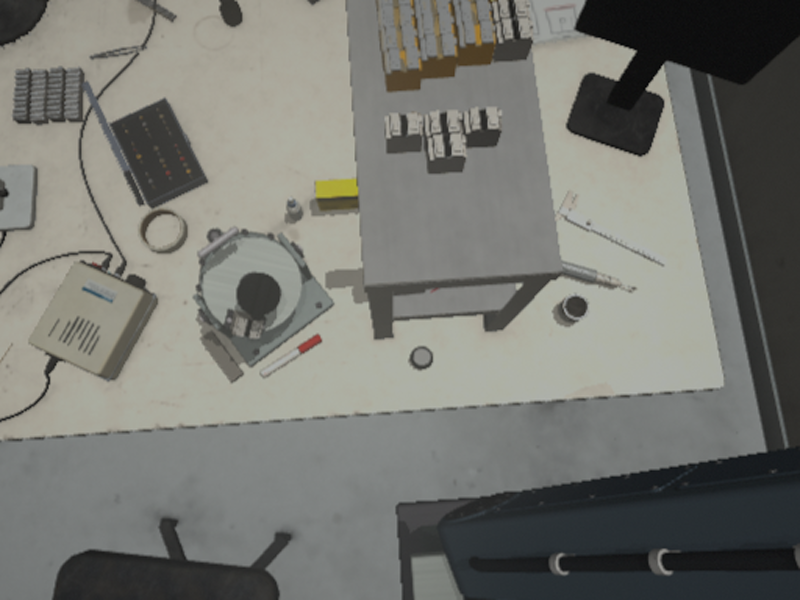

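The side view shows the knob at about (313,308) of 800x600, the insert at (328,362) and the rest bar from (241,287) to (210,332). The top view shows the knob at (258,293), the insert at (243,323) and the rest bar from (203,255) to (238,232). I'll enlarge both.

Run:
```python
from h import *
import pickle
a,b=pickle.load(open('c0.pkl','rb'))
# crops: side x 125..235,y 175..305 ; top x 115..215,y 140..250
A=cv2.resize(a['pixels'][175:275,125:235],None,fx=3.6,fy=3.6*1.0,interpolation=cv2.INTER_CUBIC)
B=cv2.resize(b['pixels'][140:240,115:225],None,fx=3.6,fy=3.6,interpolation=cv2.INTER_CUBIC)
im=np.hstack([A,B]);im=np.clip(im*1.5,0,255).astype(np.uint8)
print(im.shape);cv2.imwrite('pics/crop.png',im)
for p in [(258,293)]: print('knob z .25',plane(b,258*.64,293*.64,.24))
print(tri([ray(a,313*.64,308*.64),ray(b,258*.64,293*.64)]))
```

```text
(360, 792, 3)
knob z .25 [0.56119292 0.3528561  0.24      ]
[0.57496318 0.36390658 0.18852028]
```

View pics/crop.png

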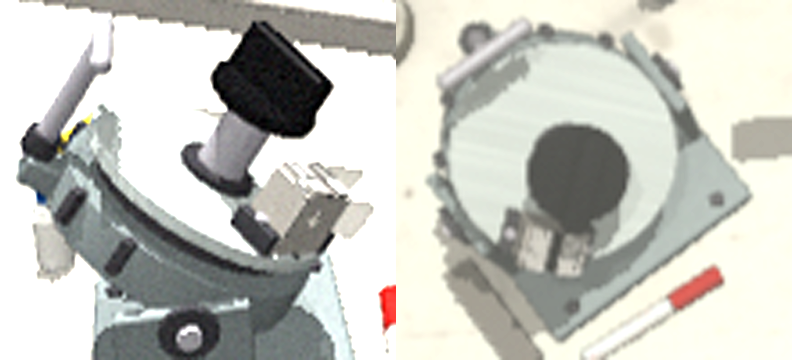

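The crop shows the bar grip end-on in the side view, with its top ridge from (258,22) to (330,85). In the top view the rest bar runs (442,80) to (528,25), the flange disc is centred near (578,173), and the insert is near (546,243).

```bash
cat >> h.py <<'E'
c35,s35=np.cos(np.radians(35)),np.sin(np.radians(35))
def frame(h,O):
    h=np.array([h[0],h[1],0.]);h/=np.linalg.norm(h);u=np.array([0,0,1.])
    x=c35*h+s35*u;z=-s35*h+c35*u;T=np.eye(4);T[:3,:3]=np.c_[x,np.cross(z,x),z];T[:3,3]=O;return T
def hit(c,u,v,T,h):  # ray onto housing plane z=h, in housing coords
    o,d=ray(c,u,v);Ti=np.linalg.inv(T);o=Ti[:3,:3]@o+Ti[:3,3];d=Ti[:3,:3]@d;return o+d*(h-o[2])/d[2]
E
python3 - <<'E'
from h import *
import pickle
a,b=pickle.load(open('c0.pkl','rb'))
t=lambda x,y:(115+(x-396)/3.6-.36,140+y/3.6-.36)
s=lambda x,y:(125+x/3.6-.36,175+y/3.6-.36)
P=plane(b,*t(442,80),.222);Q=plane(b,*t(528,25),.222);print('bar',P,Q,np.linalg.norm(P-Q))
d=Q-P;h=np.array([-d[1],d[0]]);h/=np.linalg.norm(h);print('h',h,np.degrees(np.arctan2(h[1],h[0])))
M=(P+Q)/2; T0=frame(h,[0,0,0]); O=M-T0[:3,:3]@[.097,0,.052];print('O from rest',O)
# dark blobs
for n,c,(x0,x1,y0,y1) in (('side',a,(180,222,178,216)),('top',b,(145,185,170,205))):
    m=(c['pixels'][y0:y1,x0:x1].max(2)<60).astype(np.uint8)
    k,l,st,ce=cv2.connectedComponentsWithStats(m);i=1+np.argmax(st[1:,4]);print(n,st[i],ce[i]+[x0,y0])
    if n=='top':ct=ce[i]+[x0,y0]
# flange/knob: intersect top blob with z of knob
for z in(.085,.085): 
    X=plane(b,*ct,.124+z*c35);print('knob',X,'O',X-T0[:3,:3]@[0,0,z])
T=frame(h,O)
for p in [(546,243)]:
    q=hit(b,*t(*p),T,.058);print('insert',q,np.degrees(np.arctan2(q[1],q[0])))
E1=tri([ray(a,*s(300,168)),ray(b,*t(550,232))]);print('ins tri',E1)
E
```

```text
bar [0.63378655 0.44273598 0.222     ] [0.66744563 0.38683082 0.222     ] 0.06525580229612811
h [0.85670776 0.5158021 ] 31.05108365392466
O from rest [0.60809616 0.38918323 0.12376718]
side [  4   3  33  32 672] [199.87053571 197.87946429]
top [  7   5  27  30 553] [165.24593128 188.70162749]
knob [0.57084139 0.36264384 0.19362792] O [0.61260931 0.38779126 0.124     ]
knob [0.57084139 0.36264384 0.19362792] O [0.61260931 0.38779126 0.124     ]
insert [-0.0310746   0.04121148  0.058     ] 127.01730426600568
ins tri [0.54443785 0.39190406 0.15086989]
```

```bash
cat >> h.py <<'E'
O0=np.array([.6104,.3885,.124]);H0=np.radians(31.05)
def target(T,dist,phi,off=(0,0)): # TCP at housing (off,dist), tool z=-axis, tool y at housing angle phi(deg)
    f=np.radians(phi);y=np.array([np.cos(f),np.sin(f),0]);z=np.array([0,0,-1.]);M=np.c_[np.cross(y,z),y,z]
    return T[:3,:3]@[off[0],off[1],dist]+T[:3,3],T[:3,:3]@M
def down(p,yaz):
    f=np.radians(yaz);y=np.array([np.cos(f),np.sin(f),0]);z=np.array([0,0,-1.]);return np.array(p),np.c_[np.cross(y,z),y,z]
def delta(p,M,frm=None):
    if frm is None:
        o=status.get_obs();p0=o['position'];M0=R.from_quat(o['tool_rot']).as_matrix()
    else:p0,M0=frm
    print('rot',np.degrees(R.from_matrix(M0.T@M).as_rotvec()).round(1).tolist(),'pos',(M0.T@(p-p0)).round(4).tolist())
E
python3 - <<'E'
from h import *
T=frame([np.cos(H0),np.sin(H0)],O0)
delta(*down([.34,-.36,.42],-46))
A=down([.34,-.36,.42],-46)
delta(*down([.43,-.08,.43],-10),A)
B=down([.43,-.08,.43],-10)
delta(*down([.43,.20,.43],25),B)
C=down([.43,.20,.43],25)
delta(*target(T,.25,37),C); print(target(T,.25,37)[0])
E
```

```text
rot [-0.1, -0.0, -18.0] pos [0.1477, -0.1521, -0.198]
rot [0.0, 0.0, -36.0] pos [0.2592, -0.1389, -0.01]
rot [0.0, 0.0, -35.0] pos [0.2757, -0.0486, 0.0]
rot [-34.5, -9.6, -41.7] pos [0.0795, 0.1006, 0.1012]
[0.48755175 0.31453934 0.32878801]
```

>>> arm_command(delta_rot=[[0,0,-3],[0,0,-6],[0,0,-9],[0,0,-12],[0,0,-15],[0,0,-18],[0,0,-18],[0,0,-18],[0,0,-18]], delta_pos=[[0.02,-0.02,-0.028],[0.04,-0.042,-0.056],[0.06,-0.063,-0.084],[0.08,-0.085,-0.112],[0.1,-0.105,-0.14],[0.12,-0.127,-0.168],[0.148,-0.152,-0.198],[0.148,-0.152,-0.198],[0.148,-0.152,-0.198]], gripper=[-1,-1,-1,-1,-1,-1,-1,-1,-1])

```text
time: 0.85
position: [0.3414, -0.3592, 0.4227]
tool_rot: [0.927, 0.376, 0.0, 0.002]
ft_force: [-0.7, -0.0, -0.3]
grip_width: 0.0868
grip_force: 0.0
```

>>> arm_command(delta_rot=[[0,0,-4],[0,0,-8],[0,0,-12],[0,0,-16],[0,0,-20],[0,0,-24],[0,0,-28],[0,0,-32],[0,0,-36],[0,0,-36],[0,0,-36]], delta_pos=[[0.029,-0.015,-0.001],[0.058,-0.031,-0.002],[0.086,-0.046,-0.003],[0.115,-0.062,-0.004],[0.144,-0.077,-0.006],[0.173,-0.093,-0.007],[0.202,-0.108,-0.008],[0.23,-0.123,-0.009],[0.259,-0.139,-0.01],[0.259,-0.139,-0.01],[0.259,-0.139,-0.01]], gripper=[-1,-1,-1,-1,-1,-1,-1,-1,-1,-1,-1])

```text
time: 1.77
position: [0.4301, -0.08, 0.4288]
tool_rot: [0.765, 0.644, -0.001, -0.001]
ft_force: [0.1, -0.3, 0.0]
grip_width: 0.087
grip_force: 0.0
```

>>> arm_command(delta_rot=[[0,0,-4],[0,0,-8],[0,0,-12],[0,0,-16],[0,0,-20],[0,0,-24],[0,0,-28],[0,0,-32],[0,0,-35],[0,0,-35],[0,0,-35]], delta_pos=[[0.031,-0.005,0],[0.061,-0.011,0],[0.092,-0.016,0],[0.123,-0.022,0],[0.153,-0.027,0],[0.184,-0.032,0],[0.214,-0.038,0],[0.245,-0.043,0],[0.276,-0.049,0],[0.276,-0.049,0],[0.276,-0.049,0]], gripper=[-1,-1,-1,-1,-1,-1,-1,-1,-1,-1,-1])

```text
time: 2.68
position: [0.4304, 0.1993, 0.4291]
tool_rot: [0.537, 0.843, -0.001, -0.0]
ft_force: [0.8, -0.4, 0.2]
grip_width: 0.0873
grip_force: 0.0
```

>>> arm_command(delta_rot=[[-4,-1,-5],[-8,-2,-9],[-12,-3,-14],[-15,-4,-19],[-19,-5,-23],[-23,-6,-28],[-27,-7,-32],[-31,-9,-37],[-34.5,-9.6,-41.7],[-34.5,-9.6,-41.7],[-34.5,-9.6,-41.7],[-34.5,-9.6,-41.7]], delta_pos=[[0.009,0.011,0.011],[0.018,0.022,0.022],[0.026,0.034,0.034],[0.035,0.045,0.045],[0.044,0.056,0.056],[0.053,0.067,0.067],[0.062,0.078,0.079],[0.071,0.089,0.09],[0.08,0.1,0.101],[0.08,0.1,0.101],[0.08,0.1,0.101],[0.08,0.1,0.101]], gripper=[-1,-1,-1,-1,-1,-1,-1,-1,-1,-1,-1,-1])

```text
time: 3.68
position: [0.4881, 0.3133, 0.3302]
tool_rot: [0.184, 0.936, 0.2, 0.224]
ft_force: [0.6, 0.3, 0.3]
grip_width: 0.0873
grip_force: 0.0
```

Run:
```python
from h import *
import pickle
T=frame([np.cos(H0),np.sin(H0)],O0)
c=cam('wrist');pickle.dump(c,open('w1.pkl','wb'))
cv2.imwrite('pics/w1.png',cv2.resize(c['pixels'],(800,600),interpolation=cv2.INTER_CUBIC))
o=status.get_obs();print(o['q'],o['position'],o['time'],o['ft_force']);delta(*target(T,.25,37));print(c['fx'],c['mount'])
for h in(.101,.070):print(proj(c,T[:3,:3]@[0,0,h]+T[:3,3]))
```

```text
[ 0.3083384   0.15010722  1.87619624  0.26011958  0.53035463 -1.06156957] [0.48826762 0.31371296 0.33079562] 3.7333 [ 0.69056854  0.19635935 -0.4891081 ]
rot [-0.0, 0.2, -0.1] pos [0.0016, -0.0004, 0.0015]
310.09464941175014 [[-5.52006075e-04 -9.54360241e-01 -2.98657373e-01  8.20943133e-02]
 [ 9.99999843e-01 -5.56450821e-04 -7.01521230e-05 -3.11136117e-05]
 [-9.92377433e-05 -2.98657365e-01  9.54360398e-01 -1.61465362e-01]
 [ 0.00000000e+00  0.00000000e+00  0.00000000e+00  1.00000000e+00]]
[np.float64(257.8), np.float64(173.5)]
[np.float64(257.8), np.float64(166.6)]
```

View pics/w1.png

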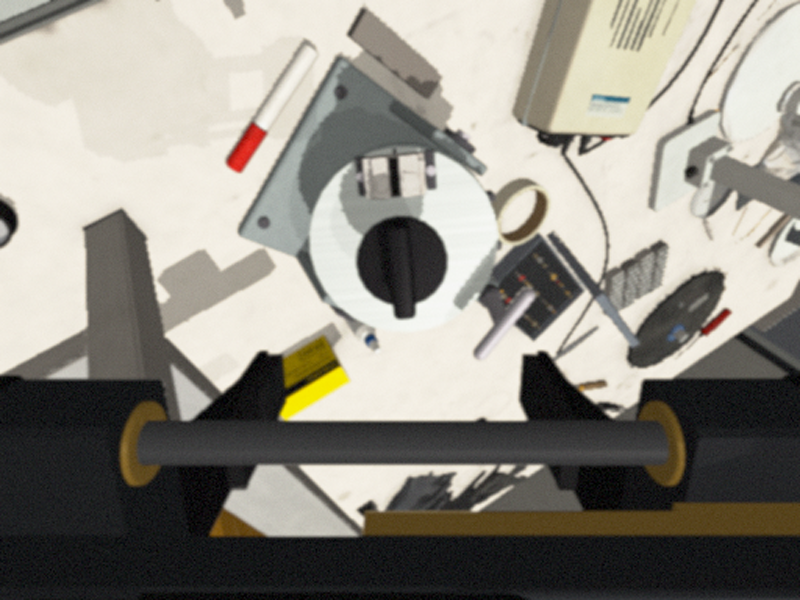

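The wrist view shows the bar grip running (398,222) to (405,314), the flange disc centred near (401,261), the insert's top centre near (394,175), and the rest bar from (480,355) to (532,295). All of this matches the predictions.

Run:
```python
from h import *
import pickle
c=pickle.load(open('w1.pkl','rb'))
T=frame([np.cos(H0),np.sin(H0)],O0)
k=.64
f=lambda x,y,h:hit(c,x*k,y*k,T,h)
P=f(398,224,.101);Q=f(405,313,.101);print('bar',P,Q,'mid',(P+Q)/2,'ang',np.degrees(np.arctan2(*(P-Q)[[1,0]])))
m=(c['pixels'].max(2)<60).astype(np.uint8);m[210:]=0
n,l,st,ce=cv2.connectedComponentsWithStats(m);i=l[167,250];print(st[i],ce[i])
ys,xs=np.where((l==i)); sel=ys<196
cc,r=cv2.minEnclosingCircle(np.c_[xs,ys][sel].astype(np.float32));print('circ',cc,r)
e=cv2.fitEllipse(np.concatenate([q for q in cv2.findContours(((l==i)&(np.arange(384)[:,None]<193)).astype(np.uint8),0,1)[0]]));print(e, hit(c,*e[0],T,.070))
q=f(394,172,.057);print('ins',q,np.degrees(np.arctan2(q[1],q[0])))
A=f(480,355,.052);B=f(532,295,.052);d=B-A;print('rest',A,B,(A+B)/2,np.degrees(np.arctan2(d[1],d[0])))
```

```text
bar [-0.02125048  0.02321038  0.101     ] [ 0.01884813 -0.02268544  0.101     ] mid [-0.00120118  0.00026247  0.101     ] ang 131.14331179222185
[ 229  139   56   64 2508] [256.67783094 167.43022329]
circ (256.6886901855469, 167.10377502441406) 28.60135841369629
((256.6211242675781, 166.0169219970703), (53.932071685791016, 54.727901458740234), 103.166015625) [-0.0014896  -0.00023946  0.07      ]
ins [-0.04181392  0.04537287  0.057     ] 132.66249168963512
rest [ 0.09982744 -0.02887225  0.052     ] [0.09973048 0.03476655 0.052     ] [0.09977896 0.00294715 0.052     ] 90.08729834917018
```

Run:
```python
from h import *
T=frame([np.cos(H0),np.sin(H0)],O0)
delta(*target(T,.073,41,(-.001,0)))
```

```text
rot [-0.1, 0.2, -4.1] pos [0.0028, -0.001, 0.1785]
```

>>> arm_command(delta_rot=[[0,0.2,-4],[0,0.2,-4],[0,0.2,-4],[0,0.2,-4],[0,0.2,-4],[0,0.2,-4],[0,0.2,-4],[0,0.2,-4],[0,0.2,-4],[0,0.2,-4]], delta_pos=[[0.003,-0.001,0.025],[0.003,-0.001,0.05],[0.003,-0.001,0.075],[0.003,-0.001,0.1],[0.003,-0.001,0.12],[0.003,-0.001,0.14],[0.003,-0.001,0.155],[0.003,-0.001,0.167],[0.003,-0.001,0.176],[0.003,-0.001,0.176]], gripper=[-1,-1,-1,-1,-1,-1,-1,-1,-1,-1])

```text
time: 4.57
position: [0.5714, 0.3673, 0.1831]
tool_rot: [0.149, 0.942, 0.193, 0.229]
ft_force: [-0.2, 0.6, 0.0]
grip_width: 0.0871
grip_force: 0.0
```

>>> arm_command(delta_rot=[[0,0,0],[0,0,0],[0,0,0],[0,0,0],[0,0,0],[0,0,0],[0,0,0],[0,0,0],[0,0,0],[0,0,0],[0,0,0],[0,0,0]], delta_pos=[[0,0,0],[0,0,0],[0,0,0],[0,0,0],[0,0,0],[0,0,0],[0,0,0],[0,0,0],[0,0,0],[0,0,0],[0,0,0],[0,0,0]], gripper=[0.2,0.5,0.8,1,1,1,1,1,1,1,1,1], grip_force=35)

```text
time: 5.57
position: [0.57, 0.3665, 0.1833]
tool_rot: [0.148, 0.943, 0.193, 0.229]
ft_force: [-1.2, -7.0, 1.7]
grip_width: 0.016
grip_force: 35.0
```

Run:
```python
from h import *
T=frame([np.cos(H0),np.sin(H0)],O0)
o=status.get_obs();print(T[:3,:3].T@(o['position']-T[:3,3]),'F',T[:3,:3].T@o['ft_force'],o['moment'],o['grip_width'],o['grip_force'],o['q'])
delta(*target(T,.073,41,(-.001,0)))
```

```text
[-0.00366223  0.00198203  0.07495433] F [-2.84507777 -5.40439348  4.10111597] [-0.42799162 -0.35488403 -0.41368336] 0.015966564500323323 34.967487808316946 [ 0.35829477  0.50980847  1.82442726  0.475085    0.23347093 -1.33211715]
rot [-0.1, -0.2, 0.1] pos [-0.0033, 0.0007, 0.0019]
```

>>> arm_command(delta_rot=[[0,0,0],[0,0,0],[0,0,0],[0,0,0],[0,0,0],[0,0,0]], delta_pos=[[0,0,0],[0,0,0],[0,0,0],[-0.0015,-0.001,0.001],[-0.003,-0.0015,0.002],[-0.003,-0.0015,0.002]], gripper=[0.2,0.2,0.2,0.2,0.2,0.2])

```text
time: 6.07
position: [0.5742, 0.3653, 0.1828]
tool_rot: [0.148, 0.942, 0.193, 0.229]
ft_force: [-0.2, 0.0, -0.6]
grip_width: 0.0344
grip_force: 0.0
```

Run:
```python
from h import *
T=frame([np.cos(H0),np.sin(H0)],O0)
o=status.get_obs();print(T[:3,:3].T@(o['position']-T[:3,3]),'F',T[:3,:3].T@o['ft_force'],o['moment'],o['grip_width'],o['grip_force'],o['q'])
delta(*target(T,.073,41,(-.001,0)))
```

```text
[-0.00148017 -0.00118426  0.07279283] F [-0.46744613  0.09513003 -0.39255807] [-0.08503493  0.18366913 -0.07451687] 0.034428741164305644 0.0 [ 0.35283255  0.51373852  1.81919293  0.48897611  0.23493827 -1.34927314]
rot [-0.0, -0.1, 0.0] pos [0.0006, 0.0011, -0.0002]
```

>>> arm_command(delta_rot=[[0,0,0],[0,0,0],[0,0,0],[0,0,0],[0,0,0],[0,0,0]], delta_pos=[[0,0,0],[0,0,0],[0,0,0],[0,0,0],[0,0,0],[0,0,0]], gripper=[1,1,1,1,1,1], grip_force=40)

```text
time: 6.57
position: [0.5737, 0.3656, 0.1829]
tool_rot: [0.148, 0.942, 0.194, 0.229]
ft_force: [0.4, 0.9, -0.6]
grip_width: 0.0157
grip_force: 39.9
```

>>> arm_command(delta_rot=[[0,0,0],[0,0,0],[0,0,0],[0,0,0],[0,0,0],[0,0,0],[0,0,0],[0,0,0],[0,0,0]], delta_pos=[[0,0,0.002],[0,0,0.004],[0,0,0.006],[0,0,0.008],[0,0,0.01],[0,0,0.012],[0,0,0.014],[0,0,0.015],[0,0,0.015]], gripper=[1,1,1,1,1,1,1,1,1])

```text
time: 7.32
position: [0.5804, 0.3701, 0.1714]
tool_rot: [0.148, 0.942, 0.194, 0.229]
ft_force: [-6.2, -2.2, 9.3]
grip_width: 0.0157
grip_force: 39.9
```

Run:
```python
from h import *
T=frame([np.cos(H0),np.sin(H0)],O0)
o=status.get_obs();print(T[:3,:3].T@(o['position']-T[:3,3]),'F',T[:3,:3].T@o['ft_force'],o['moment'],o['grip_width'],o['grip_force'],o['q'])
delta(*target(T,.059,41,(-.001,0)))
```

```text
[-0.00165751 -0.00026371  0.05901876] F [ 0.06512683  1.25351283 11.30107473] [0.36392079 0.1585503  0.37021124] 0.015653313174946996 39.884724374860525 [ 0.35698255  0.54096178  1.80866068  0.51922635  0.21927143 -1.37776426]
rot [0.0, -0.2, 0.1] pos [-0.0002, 0.0007, 0.0]
```

>>> arm_command(delta_rot=[[0,0,0],[0,0,3],[0,0,7],[0,0,11],[0,0,15],[0,0,20],[0,0,25],[0,0,30],[0,0,34],[0,0,37],[0,0,40],[0,0,40]], delta_pos=[[0,0,0.0015],[0,0,0.0015],[0,0,0.0015],[0,0,0.0015],[0,0,0.0015],[0,0,0.0015],[0,0,0.0015],[0,0,0.0015],[0,0,0.0015],[0,0,0.0015],[0,0,0.0015],[0,0,0.0015]], gripper=[1,1,1,1,1,1,1,1,1,1,1,1])

```text
time: 8.32
position: [0.581, 0.3709, 0.1718]
tool_rot: [0.462, 0.834, 0.261, 0.149]
ft_force: [-10.3, -2.8, 17.5]
grip_width: 0.0156
grip_force: 40.0
```

Run:
```python
from h import *
T=frame([np.cos(H0),np.sin(H0)],O0)
o=status.get_obs();print(T[:3,:3].T@(o['position']-T[:3,3]),'F',T[:3,:3].T@o['ft_force'],T[:3,:3].T@o['moment'],o['grip_width'],o['grip_force'],o['q'])
delta(*target(T,.058,-90,(-.001,0)))
```

```text
[-6.16584499e-04  9.45739322e-05  5.87649993e-02] F [ 1.6572643   2.93998653 20.23212869] [ 0.69578624  0.25549549 -0.02383685] 0.015616206618602193 39.969167495146394 [ 0.35766148  0.54138598  1.80732746  0.52251935  0.2185208  -0.68062368]
rot [-0.1, -0.2, 91.0] pos [-0.0001, -0.0004, 0.0008]
```

>>> arm_command(delta_rot=[[0,0,3],[0,0,7],[0,0,11],[0,0,16],[0,0,21],[0,0,26],[0,0,31],[0,0,36],[0,0,41],[0,0,46],[0,0,51],[0,0,56]], delta_pos=[[0,0,0],[0,0,0],[0,0,0],[0,0,0],[0,0,0],[0,0,0],[0,0,0],[0,0,0],[0,0,0],[0,0,0],[0,0,0],[0,0,0]], gripper=[1,1,1,1,1,1,1,1,1,1,1,1])

```text
time: 9.32
position: [0.5824, 0.371, 0.1724]
tool_rot: [0.8, 0.519, 0.302, 0.009]
ft_force: [-6.7, -2.3, 15.0]
grip_width: 0.0158
grip_force: 40.3
```

>>> arm_command(delta_rot=[[0,0,5],[0,0,10],[0,0,15],[0,0,20],[0,0,24],[0,0,28],[0,0,31],[0,0,33],[0,0,34],[0,0,34],[0,0,34]], delta_pos=[[0,0,0],[0,0,0],[0,0,0],[0,0,0],[0,0,0],[0,0,0],[0,0,0],[0,0,0],[0,0,0],[0,0,0],[0,0,0]], gripper=[1,1,1,1,1,1,1,1,1,1,1])

```text
time: 10.23
position: [0.5833, 0.3705, 0.1727]
tool_rot: [0.916, 0.263, 0.292, -0.079]
ft_force: [-5.3, -4.7, 15.7]
grip_width: 0.016
grip_force: 40.3
```

Run:
```python
from h import *
T=frame([np.cos(H0),np.sin(H0)],O0)
c=cam('side');b=cam('top')
A=cv2.resize(c['pixels'][170:280,120:230],(400,400),interpolation=cv2.INTER_CUBIC);B=cv2.resize(b['pixels'][130:240,115:225],(400,400),interpolation=cv2.INTER_CUBIC)
cv2.imwrite('pics/mid.png',np.hstack([A,B]))
o=status.get_obs();print(T[:3,:3].T@(o['position']-T[:3,3]),'F',T[:3,:3].T@o['ft_force'],T[:3,:3].T@o['moment'],o['grip_width'],o['grip_force'],o['q'],o['time'])
delta(*target(T,.058,-90,(-.001,0)))
```

```text
[ 0.00129006 -0.0014562   0.05850525] F [ 3.61956945 -1.30765151 17.82457836] [ 0.64025762  0.23780835 -0.02778896] 0.015672270699100852 40.338225960731506 [0.35637401 0.54172498 1.80517742 0.52243925 0.2162624  0.88844211] 10.3333
rot [-0.0, -0.2, 1.0] pos [-0.0023, -0.0015, 0.0005]
```

View pics/mid.png

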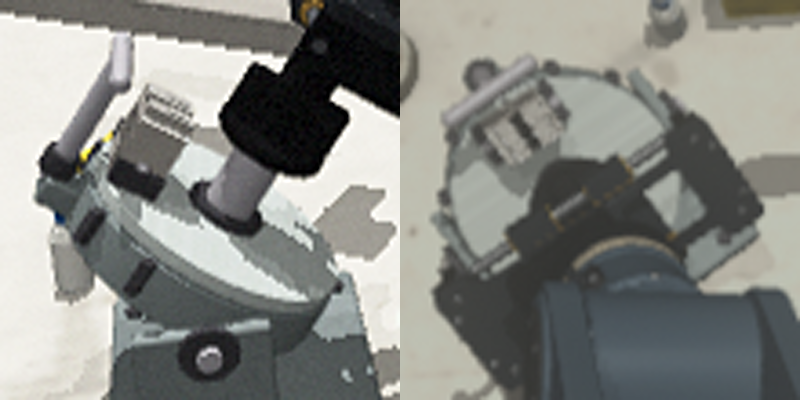

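The insert now stands in front of the rest bar, at (155,115) in the side half and (515,120) in the top half. The tool angle is 1° short, so I'll correct that and let the knob spring out.

>>> arm_command(delta_rot=[[0,0,1],[0,0,1],[0,0,1],[0,0,1],[0,0,1],[0,0,1],[0,0,1],[0,0,1],[0,0,1],[0,0,1],[0,0,1],[0,0,1]], delta_pos=[[-0.001,-0.001,0],[-0.001,-0.001,0],[-0.001,-0.001,-0.002],[-0.001,-0.001,-0.004],[-0.001,-0.001,-0.006],[-0.001,-0.001,-0.008],[-0.001,-0.001,-0.01],[-0.001,-0.001,-0.012],[-0.001,-0.001,-0.014],[-0.001,-0.001,-0.016],[-0.001,-0.001,-0.0165],[-0.001,-0.001,-0.0165]], gripper=[1,1,1,1,1,1,1,1,1,1,1,1], grip_force=25)

```text
time: 11.33
position: [0.5765, 0.3658, 0.1842]
tool_rot: [0.918, 0.255, 0.292, -0.08]
ft_force: [6.9, 0.3, 1.4]
grip_width: 0.0161
grip_force: 25.2
```

Run:
```python
from h import *
T=frame([np.cos(H0),np.sin(H0)],O0)
o=status.get_obs();print(T[:3,:3].T@(o['position']-T[:3,3]),'F',T[:3,:3].T@o['ft_force'],T[:3,:3].T@o['moment'],o['grip_width'],o['grip_force'])
delta(*target(T,.073,-90,(-.001,0)))
```

```text
[ 0.00121719 -0.00194488  0.07268354] F [ 5.78973309 -3.27080737 -2.34286893] [-0.13694586 -0.34312991  0.32193246] 0.016079740156031273 25.154238548129797
rot [0.1, -0.3, 0.1] pos [-0.0022, -0.0019, -0.0003]
```

>>> arm_command(delta_rot=[[0,0,0],[0,0,0],[0,0,0],[0,0,0],[0,0,0],[0,0,0],[0,0,0],[0,0,0],[0,0,0],[0,0,0],[0,0,0],[0,0,0]], delta_pos=[[0,0,0],[0,0,0],[0,0,0],[0,0,0],[0,0,0],[0,0,-0.015],[0,0,-0.035],[0,0,-0.06],[0,0,-0.09],[0,0,-0.12],[0,0,-0.15],[0,0,-0.15]], gripper=[-0.2,-0.4,-0.6,-0.6,-0.6,-0.6,-0.6,-0.6,-0.6,-0.6,-0.6,-0.6])

```text
time: 12.33
position: [0.4983, 0.3211, 0.3099]
tool_rot: [0.918, 0.256, 0.292, -0.081]
ft_force: [-0.0, 0.2, 0.4]
grip_width: 0.0692
grip_force: 0.0
```

Run:
```python
from h import *
T=frame([np.cos(H0),np.sin(H0)],O0)
c=cam('wrist');b=cam('side')
A=cv2.resize(c['pixels'],(400,300));B=cv2.resize(b['pixels'][170:280,120:267],(400,300),interpolation=cv2.INTER_CUBIC)
cv2.imwrite('pics/end.png',np.hstack([cv2.resize(A,(400,300)),B]))
cv2.imwrite('pics/end.png',cv2.resize(c['pixels'],(800,600)));cv2.imwrite('pics/ends.png',cv2.resize(b['pixels'][150:300,110:310],(800,600),interpolation=cv2.INTER_CUBIC))
import pickle;pickle.dump((c,b),open('e.pkl','wb'))
o=status.get_obs();print(o['position'],o['ft_force'],o['grip_width'],o['time'])
for p in [(.0,0,.101),(.033,0,.101),(-.033,0,.101),(.062,0,.058),(.097,0,.052)]:
  X=T[:3,:3]@p+T[:3,3];print(p,np.array(proj(c,X))/.64,(np.array(proj(b,X))-[110,150])*4)
```

```text
[0.49887154 0.32126841 0.30625455] [ 1.18887926  0.36582086 -1.16786387] 0.06955431101326906 12.4333
(0.0, 0, 0.101) [401.875  284.6875] [387.6 156.8]
(0.033, 0, 0.101) [401.875  231.5625] [332.4 126.8]
(-0.033, 0, 0.101) [401.875  334.6875] [441.2 185.6]
(0.062, 0, 0.058) [402.03125 177.5    ] [240.  167.2]
(0.097, 0, 0.052) [402.03125 122.03125] [172.8 144.8]
```

View pics/end.png

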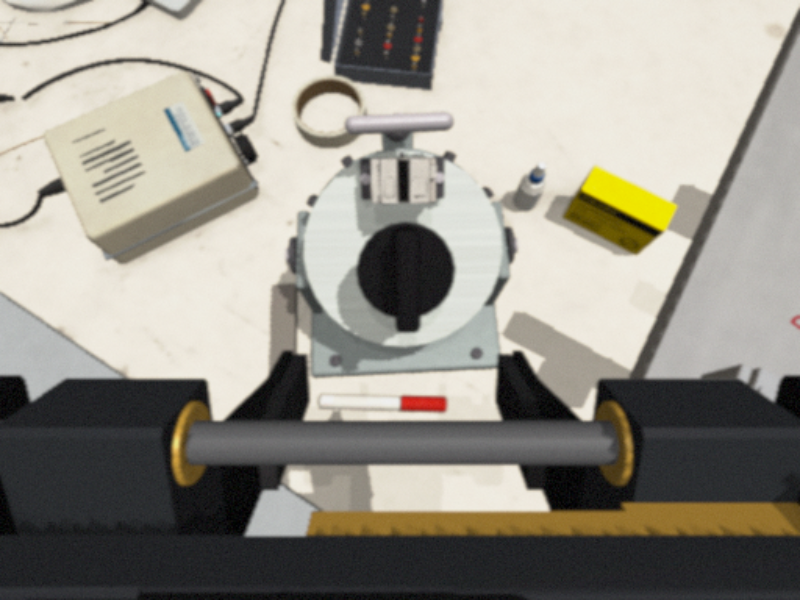

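View pics/ends.png

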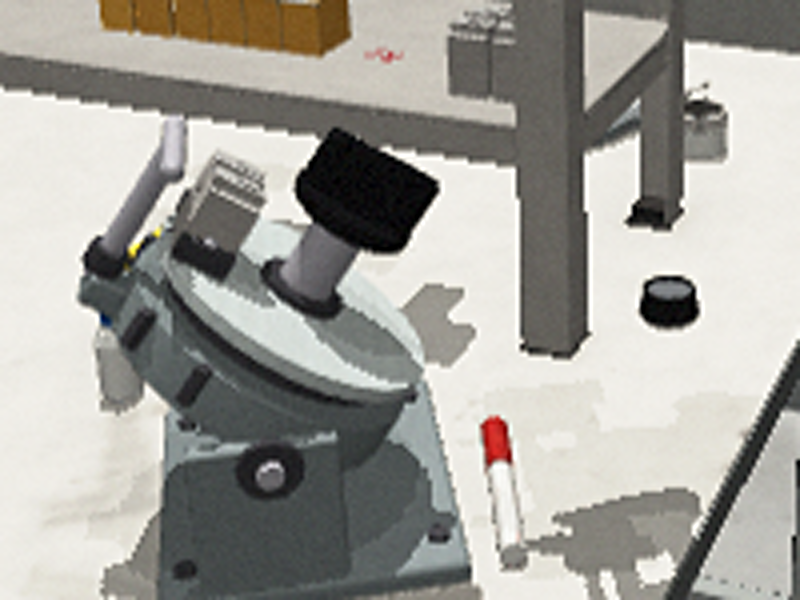

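The knob bar's top edge runs (340,128) to (438,185) in the side view, against a predicted (332,127) to (441,186), so the knob is sprung right out. In the wrist view the insert at (402,178) is square to the rest bar at (400,122), and the pen, loupe and jar look undisturbed. I'll hand it in.

```bash
python3 -c "
from h import *
print(robot.hand_in())"
```

```text
the job is handed in; nothing more can be done
None
```

The job is handed in: the insert is square to the tool rest at its station, the knob is sprung right out and the arm is clear; the pen, loupe and jar look undisturbed, but I did not check the oilstone again or test the lock by turning the table.

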